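# Pack the leftover bean tubes into the travel case

### The arm

A 7-joint arm with a two-finger parallel gripper is mounted at the origin on the work surface. World frame = base frame: x ahead of the robot, y to its left, z up, the work surface at z = 0. Lengths are in m, angles in rad, forces in N, time in s.
With the tool pointing down it reaches from about 0.35 to 0.9 m from the base axis. Payload 8.1 kg.
Tool frame: the origin (TCP) lies on the centre line of the jaws, within the pads' length; the fingertips stand 19 mm ahead of it and the grasp point (between the pads) is the TCP (arm.tip_reach is the distance from the TCP to the fingertips, in m); z points along the fingers, y is the line along which they close (so a half turn about z gives the same grasp; the last joint's range is limited). The gripper opens to 92 mm and grips with 3 to 60 N. Pads are 19 mm wide; open, the fingers measure 130 mm over their backs; the gripper's body (75 mm by 190 mm) begins 47 mm behind the grasp point.
Start: joints at [1.018, 0.434, 0.025, 1.573, -0.012, 1.134, -0.075], TCP at [0.272, -0.563, 0.246] pointing down, gripper open.
Joint ranges: [-2.62, 2.62], [-0.44, 2.09], [-1.27, 1.32], [0.08, 2.57], [-1.32, 4.46], [0.12, 2], [-2.74, 2.74]. Speed limits (rad/s): [2.22, 2.22, 3.01, 3.01, 3.14, 3.14, 3.14].

### API

Orientations are given as a rotation vector (axis times angle).
In Python, from cell import arm gives the robot as it stands.
- The arm moves only by the tool arm_command, never from a script. Its argument "targets" is a list that holds one entry, the list of rows, each a list of 6 numbers: the shift along the tool's x, y, z in m, then the turn, a rotation vector about the tool's x, y, z in rad. A call has 1 to 10 rows; each row shifts and turns the commanded pose from where the row before left it, along the tool's axes as they then stand; what a row does not reach is not made up. A row lasts 1/8 s, in which the tool goes at most 62.5 mm and 10.7 degrees, less where a joint would pass 70% of its speed; a pose out of reach is approached as far as the arm can. A call with a gripper value outside its range is refused whole. "jaw" is the finger opening in m, from 0 to 0.0918, set as the call begins (left out, the last holds). The fingers move at their own pace and stop on an object; "newtons" is the grip in N (left out, the last holds). Time passes only in rows, so rows that do not move let the fingers close. It gives the time, the measured TCP pose, the force, the opening and the grip force at its end, in the units of the state.
- arm.observe(): the state, without advancing time (a new reading comes with each control period).
- arm.get_image(name): name is "side" or "top"; returns a dict with "pixels" (480x640x3 uint8, red, green, blue), "z_map" (480x640 float32, m along the optical axis (not along the pixel's ray), 0 where there is no reading), "fx", "fy", "cx", "cy" (pixels), "dist" ([k1, k2, p1, p2, k3] as OpenCV has them; the pictures are not rectified), "xyz" and "rotation" of the camera in the world. Camera axes: x right, y down, z forward; pixel columns grow to the right and rows downward; lengths in m; the calibration is good to about 2 mm. A picture is of the moment at which its call begins.
- arm.sign_off(): hands the job in; it is judged then, once.
The state is a dict: "clock": time; "joints": joint angles; "dq": joint speeds; "joint_efforts": joint torques, N m; "position": TCP position; "ee_rot": TCP orientation; "force": force on the tool from outside, world axes, zero at the start; "ft_torque": the same for the moment, N m; "width": opening from 0.0 (shut) to 1.0 (fully open); "gripper_force": force on a finger pad.
Only numpy, scipy, OpenCV 4.12 (cv2) and the standard library are available. Lean on these libraries where they do the work, as an engineer would, in place of code of your own. Each camera call takes 0.05 s, during which the arm holds its last target. There are 200 camera calls.

### The job

The pop-up bar is closing: pack every bean tube left on the counter into the travel case, pressing each one fully home in the clip of its own colour and keeping hold of it until the sprung jaws have snapped shut over it. When all the tubes are clipped in, lay the wooden cover on the case and press it down until it sits level on the rim with both spring catches snapped over its edges. Leave the milk pitcher, shot glass and tamper alone.

Things in the scene. Friction and masses are not known exactly. Their poses are not given: they have to be found in the camera images.
- tube_red (a point): Centre of the red bean tube: clear round tube of coffee beans, 26 mm diameter, lying on its side (centre 14 mm up on the counter), with a square red cap 28 x 28 x 12 mm on each end so it cannot roll; 120 mm long over all, 96 mm between the caps, about 60 g. x runs along the tube; both ends are alike. May be absent (used up).
- tube_yellow (a point): Centre of the yellow bean tube: clear round tube of coffee beans, 26 mm diameter, lying on its side (centre 14 mm up on the counter), with a square yellow cap 28 x 28 x 12 mm on each end so it cannot roll; 120 mm long over all, 96 mm between the caps, about 60 g. x runs along the tube; both ends are alike. May be absent (used up).
- tube_green (a point): Centre of the green bean tube: clear round tube of coffee beans, 26 mm diameter, lying on its side (centre 14 mm up on the counter), with a square green cap 28 x 28 x 12 mm on each end so it cannot roll; 120 mm long over all, 96 mm between the caps, about 60 g. x runs along the tube; both ends are alike. May be absent (used up).
- tube_blue (a point): Centre of the blue bean tube: clear round tube of coffee beans, 26 mm diameter, lying on its side (centre 14 mm up on the counter), with a square blue cap 28 x 28 x 12 mm on each end so it cannot roll; 120 mm long over all, 96 mm between the caps, about 60 g. x runs along the tube; both ends are alike. May be absent (used up).
- clip_red (a point): Seat of the red clip (red lips, red patch on the case floor), first from the left end as the robot sees it (+y side), 52 mm from the next: where the tube's centre lies when fully home, 40 mm above the counter, 34 mm above the case floor. x along the seated tube, y across it to the left, z up. It grips the tube only 31 to 41 mm either side of its middle, so fingers may straddle the middle. Lips reach 20 mm above this point.
- clip_yellow (a point): Seat of the yellow clip (yellow lips, yellow patch on the case floor), second, 52 mm from the next: where the tube's centre lies when fully home, 40 mm above the counter, 34 mm above the case floor. x along the seated tube, y across it to the left, z up. It grips the tube only 31 to 41 mm either side of its middle, so fingers may straddle the middle. Lips reach 20 mm above this point.
- clip_green (a point): Seat of the green clip (green lips, green patch on the case floor), third, 52 mm from the next: where the tube's centre lies when fully home, 40 mm above the counter, 34 mm above the case floor. x along the seated tube, y across it to the left, z up. It grips the tube only 31 to 41 mm either side of its middle, so fingers may straddle the middle. Lips reach 20 mm above this point.
- clip_blue (a point): Seat of the blue clip (blue lips, blue patch on the case floor), fourth, at the right end (-y side), 52 mm from the next: where the tube's centre lies when fully home, 40 mm above the counter, 34 mm above the case floor. x along the seated tube, y across it to the left, z up. It grips the tube only 31 to 41 mm either side of its middle, so fingers may straddle the middle. Lips reach 20 mm above this point.
- jaw_red_l (a joint): left (+y) sprung jaw of the red clip, rad: 0 closed, grows as it is spread outward. The closed jaws leave a gap of 22 mm: a tube set on them rests 16 mm too high; pushed straight down (6 to 10 N) it spreads each jaw about 0.07, and they snap back below 0.05 over it as it meets the two rails beneath.
- jaw_red_r (a joint): right (-y) sprung jaw of the red clip, rad: 0 closed, grows as it is spread outward. The closed jaws leave a gap of 22 mm: a tube set on them rests 16 mm too high; pushed straight down (6 to 10 N) it spreads each jaw about 0.07, and they snap back below 0.05 over it as it meets the two rails beneath.
- jaw_yellow_l (a joint): left (+y) sprung jaw of the yellow clip, rad: 0 closed, grows as it is spread outward. The closed jaws leave a gap of 22 mm: a tube set on them rests 16 mm too high; pushed straight down (6 to 10 N) it spreads each jaw about 0.07, and they snap back below 0.05 over it as it meets the two rails beneath.
- jaw_yellow_r (a joint): right (-y) sprung jaw of the yellow clip, rad: 0 closed, grows as it is spread outward. The closed jaws leave a gap of 22 mm: a tube set on them rests 16 mm too high; pushed straight down (6 to 10 N) it spreads each jaw about 0.07, and they snap back below 0.05 over it as it meets the two rails beneath.
- jaw_green_l (a joint): left (+y) sprung jaw of the green clip, rad: 0 closed, grows as it is spread outward. The closed jaws leave a gap of 22 mm: a tube set on them rests 16 mm too high; pushed straight down (6 to 10 N) it spreads each jaw about 0.07, and they snap back below 0.05 over it as it meets the two rails beneath.
- jaw_green_r (a joint): right (-y) sprung jaw of the green clip, rad: 0 closed, grows as it is spread outward. The closed jaws leave a gap of 22 mm: a tube set on them rests 16 mm too high; pushed straight down (6 to 10 N) it spreads each jaw about 0.07, and they snap back below 0.05 over it as it meets the two rails beneath.
- jaw_blue_l (a joint): left (+y) sprung jaw of the blue clip, rad: 0 closed, grows as it is spread outward. The closed jaws leave a gap of 22 mm: a tube set on them rests 16 mm too high; pushed straight down (6 to 10 N) it spreads each jaw about 0.07, and they snap back below 0.05 over it as it meets the two rails beneath.
- jaw_blue_r (a joint): right (-y) sprung jaw of the blue clip, rad: 0 closed, grows as it is spread outward. The closed jaws leave a gap of 22 mm: a tube set on them rests 16 mm too high; pushed straight down (6 to 10 N) it spreads each jaw about 0.07, and they snap back below 0.05 over it as it meets the two rails beneath.
- cover_grip (a point): Centre of the cover's black bar handle, 70 mm long (x), 16 wide (y), 30 high. The cover is a pale wooden plate 152 x 248 x 5 mm (x by y), 0.22 kg, with a plug 4 mm deep beneath it, bevelled from 136 x 232 to 127 x 223 mm. This point is 24 mm above the plug's lower face, on which the cover lies, and 15 mm above the plate's top. Half a turn makes no difference.
- cover_seat (a point): Middle of the mouth of the open walnut travel case, fixed on the counter: outside 152 x 248 mm (x by y), 66 mm high, inside 140 x 236 mm, walls 6 mm. The point is 62 mm above the counter, 4 mm below the rim: the plug's lower face lies here, and the handle's centre 24 mm above, when the cover sits home. x along the tubes, y to the left along the row of clips (centred here), z up.
- catch_far (a joint): Spring catch 40 mm wide at the middle of the case's far (+x) long side, rad: 0 closed, grows outward. Its sloping nose overhangs the rim by 4 mm and stands up to 87 mm above the counter. The cover's edge pressed down (2 to 5 N a catch) pushes it out by about 0.12; it snaps back below 0.08 over the plate when the cover is down on the rim.
- catch_near (a joint): Spring catch 40 mm wide at the middle of the case's near (-x, robot's) long side, rad: 0 closed, grows outward. Its sloping nose overhangs the rim by 4 mm and stands up to 87 mm above the counter. The cover's edge pressed down (2 to 5 N a catch) pushes it out by about 0.12; it snaps back below 0.08 over the plate when the cover is down on the rim.
- pitcher: Bystander: small steel milk pitcher, 72 mm across, 85 mm tall; leave it alone. Origin under its middle.
- shot_glass: Bystander: shot glass, 52 mm across, 62 mm tall; leave it alone. Origin under its middle.
- tamper: Bystander: steel coffee tamper, 58 mm across, 78 mm tall, standing on its base; leave it alone. Origin under its middle.
Mind the look-alikes: they are no part of the job. What is shaped like the part that bears tube_blue but orange is not meant.

How it is judged:
On the way:
1. every tube present lies fully home in the clip of its own colour with both jaws closed on it (x of tube_red in the frame of clip_red between -0.012 and 0.012 m and y of tube_red in the frame of clip_red between -0.004 and 0.004 m and z of tube_red in the frame of clip_red between -0.004 and 0.004 m and angle between the x axis of tube_red and the x axis of clip_red, either way round below 0.06 rad and value of joint each of jaw_red_l, jaw_red_r, jaw_yellow_l, jaw_yellow_r, jaw_green_l, jaw_green_r, jaw_blue_l, jaw_blue_r below 0.08 rad and x of tube_yellow in the frame of clip_yellow between -0.012 and 0.012 m and y of tube_yellow in the frame of clip_yellow between -0.004 and 0.004 m and z of tube_yellow in the frame of clip_yellow between -0.004 and 0.004 m and angle between the x axis of tube_yellow and the x axis of clip_yellow, either way round below 0.06 rad and x of tube_green in the frame of clip_green between -0.012 and 0.012 m and y of tube_green in the frame of clip_green between -0.004 and 0.004 m and z of tube_green in the frame of clip_green between -0.004 and 0.004 m and angle between the x axis of tube_green and the x axis of clip_green, either way round below 0.06 rad and x of tube_blue in the frame of clip_blue between -0.012 and 0.012 m and y of tube_blue in the frame of clip_blue between -0.004 and 0.004 m and z of tube_blue in the frame of clip_blue between -0.004 and 0.004 m and angle between the x axis of tube_blue and the x axis of clip_blue, either way round below 0.06 rad), for 0.2 s.
At the end, for the whole second after the job is handed in: Each tube present is in its own colour's clip (within 12 mm along, 4 mm across and up, 0.06 rad) with both jaws under 0.08 rad; the cover is on the case within 5 mm and 0.05 rad, down within 2 mm, level within 0.02 rad, at rest, both catches under 0.1 rad (all of step 1 and x of cover_grip in the frame of cover_seat between -0.005 and 0.005 m and y of cover_grip in the frame of cover_seat between -0.005 and 0.005 m and z of cover_grip in the frame of cover_seat between 0.022 and 0.026 m and angle between cover_grip's own z axis and vertical below 0.02 rad and angle between the x axis of cover_grip and the x axis of cover_seat, either way round below 0.05 rad and value of joint each of catch_far, catch_near below 0.1 rad and linear speed of cover below 0.02 m/s); the robot touches nothing.
It fails at once if a tube is let go on top of its clip's jaws, or half in, before they have closed over it ((x of tube_red in the frame of clip_red between -0.04 and 0.04 m and y of tube_red in the frame of clip_red between -0.018 and 0.018 m and z of tube_red in the frame of clip_red between 0.006 and 0.03 m and contact force between the fingers and tube_red below 0.05 N) or (x of tube_yellow in the frame of clip_yellow between -0.04 and 0.04 m and y of tube_yellow in the frame of clip_yellow between -0.018 and 0.018 m and z of tube_yellow in the frame of clip_yellow between 0.006 and 0.03 m and contact force between the fingers and tube_yellow below 0.05 N) or (x of tube_green in the frame of clip_green between -0.04 and 0.04 m and y of tube_green in the frame of clip_green between -0.018 and 0.018 m and z of tube_green in the frame of clip_green between 0.006 and 0.03 m and contact force between the fingers and tube_green below 0.05 N) or (x of tube_blue in the frame of clip_blue between -0.04 and 0.04 m and y of tube_blue in the frame of clip_blue between -0.018 and 0.018 m and z of tube_blue in the frame of clip_blue between 0.006 and 0.03 m and contact force between the fingers and tube_blue below 0.05 N)).
It fails at once if the pitcher, shot glass or tamper is knocked over or shifted by more than 3 cm (distance of any of pitcher, shot_glass, tamper from where it was at the start of the episode above 0.03 m or angle between any of pitcher, shot_glass, tamper's own z axis and vertical above 0.3 rad).
Of tube_red, tube_yellow, tube_green, tube_blue only 3 to 4 are there at a start; the rules pass over those that are not, and their reading is None.
At some moment in a run one of tube_red, tube_yellow, tube_green, tube_blue, cover may be knocked a few centimetres aside while the robot is not near it.
It also fails if it takes over 208 s, if anything falls off the work surface, if the arm or the gripper's body presses on something with over 40 N, if the wrist force passes 120 N, or if a joint passes its speed limit or range.

## Working session

There is one attempt and no reset: what is moved stays moved. The work goes in short steps, Python scripts to look and compute and a tool call to move; the robot and the scene stay as the last step left them, time stands still between calls to the robot, and variables do not carry over. Pictures are saved under pics/ and viewed, at most 14 in all, crops included, and the job is handed in when it is done.

Besides the shell and the picture viewer there is one more tool, called after "Request:" as name([rows], argument=value, ...), one row to a line, values as JSON. arm_command: Moves the arm, as the interface text tells. Its arguments: {"type":"object","properties":{"targets":{"type":"array","items":{"type":"array","items":{"type":"array","items":{"type":"number"}}}},"jaw":{"type":"number"},"newtons":{"type":"number"}},"required":["targets"]}

```bash
ls; mkdir -p pics
cat > h.py <<'E'
import numpy as np, cv2
from cell import arm
from scipy.spatial.transform import Rotation as R
def cam(n,save=None):
    im=arm.get_image(n)
    if save: cv2.imwrite(f'pics/{save}.png',im['pixels'][:,:,::-1])
    return im
def Rm(im):
    r=np.array(im['rotation'],float)
    return r if r.shape==(3,3) else R.from_rotvec(r).as_matrix()
def K(im): return np.array([[im['fx'],0,im['cx']],[0,im['fy'],im['cy']],[0,0,1.]])
def ray(im,uv,z):
    "pixels -> world points on plane z"
    uv=np.asarray(uv,float).reshape(-1,1,2)
    n=cv2.undistortPoints(uv,K(im),np.array(im['dist'],float)).reshape(-1,2)
    d=np.c_[n,np.ones(len(n))]@Rm(im).T; c=np.array(im['xyz'],float)
    return c+d*((z-c[2])/d[:,2])[:,None]
def cloud(im):
    v,u=np.mgrid[:480,:640]; n=cv2.undistortPoints(np.stack([u,v],-1).reshape(-1,1,2).astype(float),K(im),np.array(im['dist'],float)).reshape(-1,2)
    z=im['z_map'].reshape(-1,1)
    return (np.array(im['xyz'],float)+(np.c_[n,np.ones(len(n))]*z)@Rm(im).T).reshape(480,640,3)
def proj(im,P):
    P=np.asarray(P,float).reshape(-1,3); M=Rm(im).T
    return cv2.projectPoints(P,cv2.Rodrigues(M)[0],-M@np.array(im['xyz'],float),K(im),np.array(im['dist'],float))[0].reshape(-1,2)
E
python3 - <<'E'
from h import *
for n in('top','side'):
    im=cam(n,n+'0'); print(n,im['xyz'],im['rotation'],im['fx'],im['dist'])
    np.savez(n+'0.npz',**{k:np.array(v) for k,v in im.items()})
o=arm.observe();print(o)
E
```

```text
pics
top [0.49691653 0.03663041 1.44147779] [-2.20980572  2.14953031 -0.0886241 ] 596.3993418218417 [-0.004133  0.        0.        0.        0.      ]
side [0.16887036 0.67165244 0.99946192] [-0.76695563  2.67224628 -0.96519657] 563.9775970410135 [-0.08377582  0.          0.          0.          0.        ]
{'clock': 0.1, 'joints': array([ 1.01841263,  0.43516679,  0.02500574,  1.57400282, -0.01157845,
        1.13396209, -0.07508643]), 'dq': array([-6.64397134e-04, -7.23050900e-04,  1.40502928e-03, -3.31647585e-04,
        3.65169712e-05, -6.61414248e-04,  7.69798014e-04]), 'joint_efforts': array([ 2.88197247e-03, -6.69126105e+01,  9.87674631e-01, -3.15145540e+01,
       -6.05952716e-02,  3.74077843e-02,  5.67723498e-05]), 'position': array([ 0.27148284, -0.56249514,  0.24501669]), 'ee_rot': array([-3.06122671e+00, -7.00168827e-01,  7.30852007e-04]), 'force': array([0.45835842, 0.44803459, 0.21923433]), 'ft_torque': array([0.00381156, 0.02676694, 0.05841058]), 'gripper_force': 0.0, 'width': 1.0028030744699905}
```

View pics/top0.png

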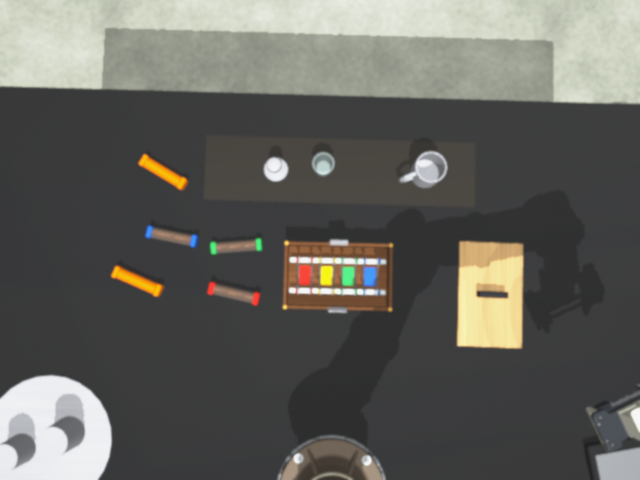

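View pics/side0.png

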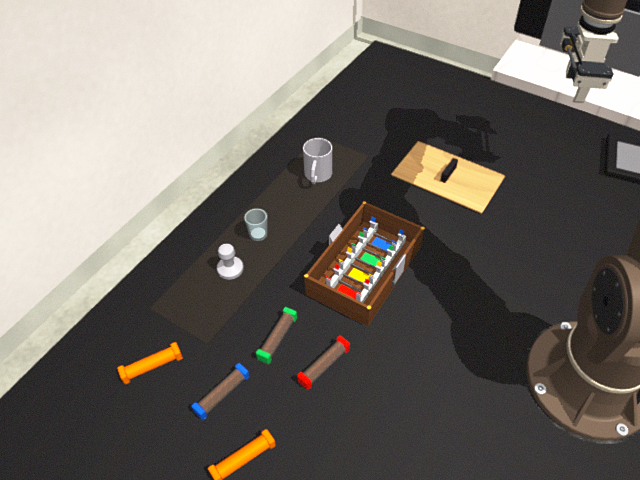

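Top view: three tubes, red (234,293), green (236,246) and blue (171,236). There is no yellow tube. The two all-orange tubes at (163,171) and (137,281) are the look-alikes, because blue caps with a bean body mark the real blue tube. Case at (338,276); cover at (490,294), a quarter turn off.

```bash
cat > m.py <<'E'
from h import *
def masks(im):
    h=cv2.cvtColor(im['pixels'],cv2.COLOR_RGB2HSV); H,S,V=[h[...,i].astype(int) for i in range(3)]
    s=(S>150)&(V>70)
    return dict(red=s&((H<5)|(H>172)),green=s&(H>45)&(H<85),blue=s&(H>100)&(H<125))
def tubes(im,zc=0.014,skip_case=(0.25,),verbose=True,amin=25):
    out={}
    for c,m in masks(im).items():
        n,_,st,ce=cv2.connectedComponentsWithStats(m.astype(np.uint8),connectivity=8)
        out[c]=[(tuple(np.round(ce[i],1)),int(st[i,4]),ray(im,ce[i],zc)[0]) for i in range(1,n) if st[i,4]>=amin]
    return out
E
python3 - <<'E'
from m import *
def load(n):
    d=np.load(n+'0.npz'); return {k:(d[k] if d[k].ndim else d[k].item()) for k in d}
T=load('top');S=load('side')
for n,im in(('top',T),('side',S)):
    for c,l in tubes(im,0.018 if n=='top' else .016,amin=40).items():
        for a in l: print(n,c,a[0],a[1],a[2].round(4))
C=cloud(T)
for uv in [(320,330),(290,245),(490,260),(490,294),(270,250),(234,293),(307,275)]: print(uv,C[uv[1],uv[0]].round(4))
h=cv2.cvtColor(T['pixels'],cv2.COLOR_RGB2HSV)
# cover
m=((h[...,0]>8)&(h[...,0]<30)&(h[...,2]>150)); m[:,:430]=0; m[:,560:]=0;m[:200]=0;m[370:]=0
m=m.astype(np.uint8); m=cv2.morphologyEx(m,cv2.MORPH_CLOSE,np.ones((15,15)))
r=cv2.minAreaRect(cv2.findNonZero(m)); b=cv2.boxPoints(r); P=ray(T,b,.009); print('cover',b.round(1),P.round(4),P.mean(0),np.linalg.norm(P-np.roll(P,1,0),axis=1))
# handle
k=(T['pixels'].max(2)<60); k[:,:462]=0;k[:,518:]=0;k[:280]=0;k[310:]=0
hr=cv2.minAreaRect(cv2.findNonZero(k.astype(np.uint8)));hb=cv2.boxPoints(hr);P=ray(T,hb,.039);print('handle',hb.round(1),P.mean(0),np.linalg.norm(P-np.roll(P,1,0),axis=1))
# rim by height in box
for n,im,C in(('top',T,C),('side',S,cloud(S))):
    q=C[(C[...,2]>.060)&(C[...,2]<.070)&(abs(C[...,1])<.25)&(C[...,0]>.4)&(C[...,0]<.7)]
    if len(q):
        r=cv2.minAreaRect(q[:,:2].astype(np.float32)); print(n,'rim',r,len(q),cv2.boxPoints(r))
    q=C[(C[...,2]>.027)&(C[...,2]<.05)&(C[...,1]<-.2)&(C[...,0]>.4)&(C[...,0]<.7)]
    if len(q)>4: print(n,'handle3d',len(q),cv2.minAreaRect(q[:,:2].astype(np.float32)),np.median(q,0))
    q=C[(C[...,2]>.004)&(C[...,2]<.02)&(C[...,1]<-.2)&(C[...,0]>.3)&(C[...,0]<.75)]
    if len(q)>4: print(n,'cover3d',len(q),cv2.minAreaRect(q[:,:2].astype(np.float32)),np.median(q,0))
E
```

```text
top red (np.float64(304.4), np.float64(274.8)) 220 [0.5028 0.0779 0.018 ]
top red (np.float64(210.8), np.float64(287.9)) 84 [0.4658 0.2992 0.018 ]
top red (np.float64(255.6), np.float64(298.2)) 84 [0.4443 0.1918 0.018 ]
top green (np.float64(258.8), np.float64(243.8)) 63 [0.5737 0.1888 0.018 ]
top green (np.float64(212.5), np.float64(247.5)) 59 [0.5619 0.2993 0.018 ]
top green (np.float64(347.8), np.float64(276.2)) 157 [ 0.5024 -0.0254  0.018 ]
top blue (np.float64(148.4), np.float64(231.3)) 73 [0.5964 0.4542 0.018 ]
top blue (np.float64(193.9), np.float64(240.5)) 81 [0.5774 0.3444 0.018 ]
top blue (np.float64(369.6), np.float64(276.4)) 180 [ 0.5035 -0.0774  0.018 ]
side red (np.float64(348.0), np.float64(291.0)) 132 [0.4983 0.0789 0.016 ]
side red (np.float64(343.6), np.float64(342.8)) 118 [0.4423 0.1898 0.016 ]
side red (np.float64(303.8), np.float64(380.2)) 169 [0.4645 0.2982 0.016 ]
side green (np.float64(369.9), np.float64(258.9)) 137 [ 0.5012 -0.0203  0.016 ]
side green (np.float64(290.4), np.float64(312.2)) 94 [0.5718 0.1866 0.016 ]
side green (np.float64(263.0), np.float64(35
[... 1323 characters left out ...]
((0.5250365734100342, -0.4648137092590332), (0.5293754935264587, 0.44974008202552795), 89.96218872070312) [ 0.48559025 -0.37927272  0.00744537]
side rim ((0.501194417476654, -0.00022388994693756104), (0.1615961790084839, 0.2535829544067383), 0.2621377408504486) 1173 [[ 0.4198171   0.1261966 ]
 [ 0.42097723 -0.12738371]
 [ 0.58257174 -0.12664437]
 [ 0.5814116   0.12693593]]
side handle3d 2134 ((0.44798004627227783, -0.7116315364837646), (0.15010492503643036, 0.7620938420295715), 4.694689750671387) [ 0.46815196 -0.93842201  0.03449628]
side cover3d 4678 ((0.524722158908844, -0.5218234062194824), (0.6427545547485352, 0.44766607880592346), 89.95089721679688) [ 0.45609923 -0.36844959  0.00869139]
```

```bash
cat > go.py <<'E'
import sys; from h import *
def plan(*legs):
    "legs: (x,y,z,yawdeg mod 180 or None); prints turn about tool z, then shift in tool axes"
    o=arm.observe(); p=np.array(o['position']); M=R.from_rotvec(o['ee_rot']).as_matrix()
    th=np.arctan2(M[1,0],M[0,0]); print('t',round(o['clock'],2),'p',p.round(4),'yaw',np.degrees(th).round(2),'tilt',M[:,2].round(4),'q7',round(o['joints'][6],2),'w',round(o['width'],3),'gf',round(o['gripper_force'],2),'F',np.round(o['force'],1))
    for x,y,z,yw in legs:
        phi=0
        if yw is not None:
            phi=th-np.radians(yw); phi=(phi+np.pi/2)%np.pi-np.pi/2; th-=phi
        d=np.array([x,y,z])-p; p=p+d
        s=np.array([d[0]*np.cos(th)+d[1]*np.sin(th),d[0]*np.sin(th)-d[1]*np.cos(th),-d[2]])
        print('turn',phi.round(4) if yw is not None else 0,'shift',s.round(4),'rows',np.ceil(np.linalg.norm(s)/.06))
if __name__=='__main__': plan(*eval('['+sys.argv[1]+']'))
E
python3 go.py '(.4545,.2448,.25,78.4)'
```

```text
t 0.1 p [ 0.2715 -0.5625  0.245 ] yaw 25.77 tilt [-7.0e-04  1.2e-03 -1.0e+00] q7 -0.08 w 1.003 gf 0.0 F [0.5 0.4 0.2]
turn -0.9186 shift [ 0.8276  0.0169 -0.005 ] rows 14.0
```

Request:
arm_command([
  [[0.03,0,0,0,0,-0.153],[0.03,0,0,0,0,-0.153],[0.03,0,0,0,0,-0.153],[0.03,0,0,0,0,-0.153],[0.03,0,0,0,0,-0.153],[0.03,0.02,0,0,0,-0.153],[0.05,0.02,0,0,0,0],[0.05,0.02,0,0,0,0],[0.05,0,0,0,0,0],[0.05,0,0,0,0,0]],
], jaw=0.06, newtons=20)

```text
clock: 1.35
position: [0.4872, -0.2516, 0.2453]
ee_rot: [-2.434, -1.985, 0.0]
force: [1.0, 0.2, -0.3]
width: 0.654
gripper_force: 0.0
```

```bash
python3 go.py '(.4545,.2448,.25,78.4)'
```

```text
t 1.35 p [ 0.4872 -0.2516  0.2453] yaw 78.38 tilt [-6.e-04  4.e-04 -1.e+00] q7 0.07 w 0.654 gf 0.0 F [ 1.   0.2 -0.3]
turn -0.0004 shift [ 0.4797 -0.1319 -0.0047] rows 9.0
```

Request:
arm_command([
  [[0.053,-0.0145,0,0,0,0],[0.053,-0.0145,0,0,0,0],[0.053,-0.0145,0,0,0,0],[0.053,-0.0145,0,0,0,0],[0.053,-0.0145,0,0,0,0],[0.053,-0.0145,0,0,0,0],[0.053,-0.0145,0,0,0,0],[0.053,-0.0145,0,0,0,0],[0.056,-0.016,0,0,0,0],[0,0,0,0,0,0]],
])

```text
clock: 2.6
position: [0.4528, 0.2485, 0.2457]
ee_rot: [-2.425, -1.993, -0.002]
force: [0.4, 0.4, 0.5]
width: 0.651
gripper_force: 0.0
```

```bash
python3 - <<'E'
from m import *
im=cam('side')
for c,l in tubes(im,.016,amin=40).items():
    for a in l:
        if a[2][1]>.12: print(c,a[0],a[1],a[2].round(4))
E
python3 go.py '(.4545,.2448,.10,78.4),(.4545,.2448,.022,None)'
```

```text
red (np.float64(343.5), np.float64(342.7)) 119 [0.4426 0.1898 0.016 ]
red (np.float64(303.8), np.float64(380.3)) 170 [0.4645 0.2983 0.016 ]
green (np.float64(290.4), np.float64(312.2)) 93 [0.5717 0.1865 0.016 ]
green (np.float64(262.9), np.float64(356.2)) 150 [0.56   0.2982 0.016 ]
blue (np.float64(242.5), np.float64(370.3)) 122 [0.5754 0.3436 0.016 ]
blue (np.float64(198.6), np.float64(410.6)) 156 [0.5942 0.4519 0.016 ]
t 2.65 p [0.4536 0.2454 0.2454] yaw 78.62 tilt [-1.e-03  4.e-04 -1.e+00] q7 -0.98 w 0.651 gf 0.0 F [-0.5 -0.6 -0.4]
turn 0.0039 shift [-0.0004  0.001   0.1454] rows 3.0
turn 0 shift [0.    0.    0.078] rows 2.0
```

Request:
arm_command([
  [[0,0.001,0.05,0,0,0],[0,0,0.05,0,0,0],[0,0,0.05,0,0,0],[0,0,0.04,0,0,0],[0,0,0.02,0,0,0],[0,0,0.0135,0,0,0],[0,0,0,0,0,0]],
])

```text
clock: 3.52
position: [0.4555, 0.242, 0.0217]
ee_rot: [2.436, 1.983, -0.002]
force: [-0.9, 1.0, 0.3]
width: 0.656
gripper_force: 0.0
```

Request:
arm_command([
  [[0,0,0,0,0,0],[0,0,0,0,0,0],[0,0,0,0,0,0],[0,0,0,0,0,0],[0,0,0,0,0,0],[0,0,0,0,0,0]],
], jaw=0.01, newtons=30)

```text
clock: 4.28
position: [0.4558, 0.2432, 0.0225]
ee_rot: [2.435, 1.985, 0.001]
force: [-0.0, -0.7, 5.3]
width: 0.271
gripper_force: 30.0
```

Request:
arm_command([
  [[0,0,-0.03,0,0,0],[0,0,-0.05,0,0,0],[0,0,-0.05,0,0,0],[0,0,-0.04,0,0,0],[0,0,0,0,0,0]],
])

```text
clock: 4.9
position: [0.4569, 0.2443, 0.1951]
ee_rot: [2.435, 1.984, 0.009]
force: [0.4, 0.8, -0.5]
width: 0.277
gripper_force: 30.0
```

```bash
python3 go.py '(.502,.0775,.19,0.3)'
```

```text
t 4.9 p [0.4569 0.2443 0.1951] yaw 78.35 tilt [ 0.0049  0.0026 -1.    ] q7 -1.03 w 0.277 gf 30.0 F [ 0.4  0.8 -0.5]
turn 1.3623 shift [0.0442 0.167  0.0051] rows 3.0
```

Request:
arm_command([
  [[0,0,0,0,0,0.151],[0,0,0,0,0,0.151],[0,0,0,0,0,0.151],[0,0,0,0,0,0.151],[0,0,0,0,0,0.151],[0,0,0,0,0,0.151],[0,0,0,0,0,0.151],[0,0,0,0,0,0.151],[0,0,0,0,0,0.153],[0,0,0,0,0,0]],
])

```text
clock: 6.15
position: [0.455, 0.2428, 0.1911]
ee_rot: [3.14, 0.012, -0.002]
force: [0.3, 0.3, -1.7]
width: 0.274
gripper_force: 30.0
```

Request:
arm_command([
  [[0.015,0.055,0,0,0,0],[0.015,0.055,0,0,0,0],[0.014,0.055,0,0,0,0],[0,0,0.03,0,0,0],[0,0,0.04,0,0,0],[0,0,0,0,0,0],[0,0,0,0,0,0]],
])

```text
clock: 7.02
position: [0.501, 0.0787, 0.1229]
ee_rot: [-3.141, -0.014, -0.0]
force: [-0.4, 0.3, -0.1]
width: 0.274
gripper_force: 30.0
```

```bash
cat > chk.py <<'E'
import sys; from m import *
from go import plan
c,cy=sys.argv[1],float(sys.argv[2]); z=float(sys.argv[3])
for n in('top','side'):
    im=cam(n,sys.argv[4]+n); 
    for a in tubes(im,z+.007,amin=15)[c]: print(n,a[0],a[1],a[2].round(4))
plan((.502,cy,.09,.3),(.502,cy,.048,None))
E
python3 chk.py red .0775 .118 r_
```

```text
side (np.float64(371.4), np.float64(274.0)) 141 [0.4439 0.0869 0.125 ]
side (np.float64(347.7), np.float64(291.0)) 134 [0.4622 0.1449 0.125 ]
t 7.12 p [0.5016 0.0789 0.1236] yaw 0.46 tilt [ 2.2e-03  5.0e-04 -1.0e+00] q7 -1.93 w 0.271 gf 30.0 F [0.4 0.5 0.2]
turn 0.0028 shift [0.0004 0.0014 0.0336] rows 1.0
turn 0 shift [0.    0.    0.042] rows 1.0
```

```bash
python3 -c "
import cv2
i=cv2.imread('pics/r_side.png')[180:340,260:460];cv2.imwrite('pics/r_s2.png',cv2.resize(i,None,fx=3.5,fy=3.5,interpolation=2))"
```

```text
(no output)
```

View pics/r_s2.png

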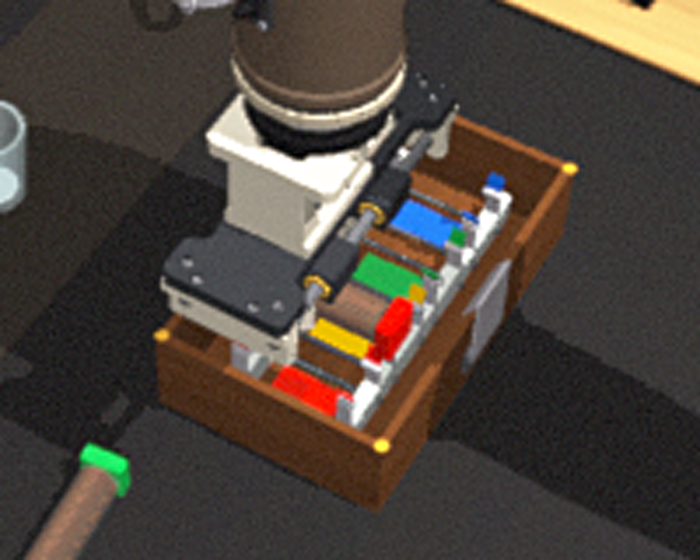

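Request:
arm_command([
  [[0,0.001,0.02,0,0,0],[0,0,0.014,0,0,0],[0,0,0.01,0,0,0],[0,0,0,0,0,0],[0,0,0,0,0,0]],
], newtons=45)

```text
clock: 7.75
position: [0.501, 0.0776, 0.0786]
ee_rot: [-3.141, -0.011, -0.001]
force: [0.7, 0.3, -0.2]
width: 0.272
gripper_force: 45.0
```

Request:
arm_command([
  [[0,0,0.008,0,0,0],[0,0,0.008,0,0,0],[0,0,0.006,0,0,0],[0,0,0,0,0,0],[0,0,0,0,0,0]],
])

```text
clock: 8.38
position: [0.5007, 0.0774, 0.056]
ee_rot: [3.142, 0.01, -0.0]
force: [1.7, 0.7, -4.5]
width: 0.277
gripper_force: 45.0
```

Request:
arm_command([
  [[0,0,0.004,0,0,0],[0,0,0.004,0,0,0],[0,0,0.002,0,0,0],[0,0,0,0,0,0],[0,0,0,0,0,0]],
])

```text
clock: 9.0
position: [0.5007, 0.0775, 0.0481]
ee_rot: [3.141, 0.011, 0.002]
force: [-8.0, -1.9, 31.7]
width: 0.269
gripper_force: 45.0
```

```bash
python3 chk.py red .0775 .04 r2_
```

```text
side (np.float64(370.3), np.float64(294.4)) 110 [0.4452 0.0807 0.047 ]
side (np.float64(352.5), np.float64(294.9)) 31 [0.4754 0.1009 0.047 ]
t 9.1 p [0.5007 0.0775 0.0481] yaw 0.39 tilt [ 9.e-04 -3.e-04 -1.e+00] q7 -1.96 w 0.272 gf 45.0 F [-8.3 -0.9 32.2]
turn 0.0016 shift [ 0.0013  0.     -0.0419] rows 1.0
turn 0 shift [0.    0.    0.042] rows 1.0
```

Request:
arm_command([
  [[0,0,-0.001,0,0,0],[0,0,0,0,0,0],[0,0,0,0,0,0],[0,0,0,0,0,0]],
], jaw=0.035)

```text
clock: 9.6
position: [0.5005, 0.0774, 0.0469]
ee_rot: [3.141, 0.011, -0.001]
force: [0.2, 0.1, -0.3]
width: 0.383
gripper_force: 0.0
```

Request:
arm_command([
  [[0,0,-0.02,0,0,0],[0,0,-0.04,0,0,0],[0,0,-0.06,0,0,0],[0,0,-0.04,0,0,0],[0.015,-0.055,0,0,0,0],[0.015,-0.055,0,0,0,0],[0.02,-0.055,0,0,0,0],[0,0,0,0,0,0]],
])

```text
clock: 10.6
position: [0.5492, 0.2485, 0.2066]
ee_rot: [-3.139, -0.021, 0.001]
force: [0.3, -0.8, -0.8]
width: 0.38
gripper_force: 0.0
```

```bash
cat > look.py <<'E'
import sys; from m import *
from go import plan
z=float(sys.argv[1])
im=cam('side',sys.argv[2]); T=cam('top',sys.argv[2]+'t')
for n,i in(('side',im),('top',T)):
  for c,l in tubes(i,.016,amin=40).items():
    for a in l: 
        p=a[2] if a[2][1]>.14 else ray(i,a[0],.042)[0]
        print(n,c,a[0],a[1],p.round(4))
plan(*eval('['+sys.argv[3]+']'))
E
python3 look.py .016 s1 '(.5665,.243,.1,95.9),(.5665,.243,.022,None)'
```

```text
side red (np.float64(325.0), np.float64(272.8)) 96 [0.5546 0.0802 0.042 ]
side red (np.float64(347.2), np.float64(292.1)) 81 [0.4897 0.0977 0.042 ]
side red (np.float64(370.3), np.float64(294.6)) 110 [0.4464 0.0782 0.042 ]
side green (np.float64(369.9), np.float64(258.9)) 137 [ 0.4924 -0.0019  0.042 ]
side green (np.float64(290.4), np.float64(312.2)) 92 [0.5718 0.1865 0.016 ]
side green (np.float64(262.9), np.float64(355.9)) 150 [0.5604 0.2977 0.016 ]
side blue (np.float64(380.8), np.float64(243.2)) 131 [ 0.4935 -0.0526  0.042 ]
side blue (np.float64(242.5), np.float64(370.4)) 122 [0.5753 0.3437 0.016 ]
side blue (np.float64(198.7), np.float64(410.7)) 158 [0.594  0.4521 0.016 ]
top red (np.float64(304.6), np.float64(252.2)) 60 [0.5557 0.0782 0.042 ]
top red (np.float64(303.3), np.float64(299.0)) 60 [0.4465 0.078  0.042 ]
top green (np.float64(347.8), np.float64(276.2)) 157 [ 0.5024 -0.0245  0.042 ]
top blue (np.float64(369.6), np.float64(276.4)) 179 [ 0.5033 -0.0755  0.042 ]
t 10.7 p [0.5492 0.243  0.2065] yaw 0.45 tilt [-1.1e-03 -8.0e-04 -1.0e+00] q7 -2.17 w 0.378 gf 0.0 F [-0.6 -0.6 -0.6]
turn 1.4757 shift [ 0.0018 -0.0172  0.1065] rows 2.0
turn 0 shift [ 0.    -0.     0.078] rows 2.0
```

Request:
arm_command([
  [[0,0,0,0,0,-0.167],[0,0,0,0,0,-0.167],[0,0,0,0,0,-0.167],[0,0,0,0,0,-0.167],[0,0,0,0,0,-0.167],[0,0,0,0,0,-0.167],[0,0,0,0,0,-0.167],[0,0,0,0,0,-0.167],[0,0,0,0,0,-0.167],[0,0,0,0,0,-0.163]],
], jaw=0.06)

```text
clock: 11.95
position: [0.5496, 0.2404, 0.2071]
ee_rot: [2.101, 2.334, -0.002]
force: [-0.2, 0.4, -0.9]
width: 0.658
gripper_force: 0.0
```

Request:
arm_command([
  [[-0.001,0.017,0.04,0,0,0],[0,0,0.05,0,0,0],[0,0,0.04,0,0,0],[0,0,0,0,0,0],[0,0,0,0,0,0]],
])

```text
clock: 12.58
position: [0.5673, 0.2431, 0.0788]
ee_rot: [2.106, 2.33, 0.002]
force: [0.9, -0.6, 0.1]
width: 0.653
gripper_force: 0.0
```

```bash
python3 go.py '(.5665,.243,.1,95.9),(.5665,.243,.022,None)'
```

```text
t 12.57 p [0.5673 0.2431 0.0788] yaw 95.79 tilt [ 1.4e-03  3.0e-04 -1.0e+00] q7 -0.76 w 0.653 gf 0.0 F [ 0.9 -0.6  0.1]
turn -0.002 shift [-0.0001 -0.0009 -0.0212] rows 1.0
turn 0 shift [0.    0.    0.078] rows 2.0
```

Request:
arm_command([
  [[0,0,0.03,0,0,0],[0,0,0.02,0,0,0],[0,0,0.0065,0,0,0],[0,0,0,0,0,0]],
])

```text
clock: 13.08
position: [0.5667, 0.2436, 0.0211]
ee_rot: [2.105, 2.332, 0.0]
force: [0.6, -0.4, 0.3]
width: 0.656
gripper_force: 0.0
```

Request:
arm_command([
  [[0,0,0,0,0,0],[0,0,0,0,0,0],[0,0,0,0,0,0],[0,0,0,0,0,0],[0,0,0,0,0,0],[0,0,0,0,0,0]],
], jaw=0.01, newtons=45)

```text
clock: 13.82
position: [0.5668, 0.2436, 0.0209]
ee_rot: [2.105, 2.331, 0.0]
force: [0.0, -0.1, 2.2]
width: 0.274
gripper_force: 45.0
```

Request:
arm_command([
  [[0,0,-0.03,0,0,0],[0,0,-0.05,0,0,0],[0,0,-0.05,0,0,0],[0,0,-0.04,0,0,0],[0,0,0,0,0,0]],
])

```text
clock: 14.45
position: [0.5679, 0.2447, 0.1941]
ee_rot: [2.104, 2.33, 0.008]
force: [-0.3, 0.5, -0.4]
width: 0.269
gripper_force: 45.0
```

```bash
python3 go.py '(.502,-.0265,.19,.3)'
```

```text
t 14.45 p [0.5679 0.2447 0.1941] yaw 95.84 tilt [ 0.0051  0.0025 -1.    ] q7 -0.69 w 0.269 gf 45.0 F [-0.3  0.5 -0.4]
turn -1.4741 shift [ 0.0673 -0.2709  0.0041] rows 5.0
```

Request:
arm_command([
  [[0,0,0,0,0,-0.1474],[0,0,0,0,0,-0.1474],[0,0,0,0,0,-0.1474],[0,0,0,0,0,-0.1474],[0,0,0,0,0,-0.1474],[0,0,0,0,0,-0.1474],[0,0,0,0,0,-0.1474],[0,0,0,0,0,-0.1474],[0,0,0,0,0,-0.1474],[0,0,0,0,0,-0.1474]],
])

```text
clock: 15.7
position: [0.566, 0.2431, 0.1892]
ee_rot: [0.016, -3.14, 0.001]
force: [0.1, -0.5, -0.5]
width: 0.273
gripper_force: 45.0
```

Request:
arm_command([
  [[0.014,-0.055,0,0,0,0],[0.014,-0.055,0,0,0,0],[0.013,-0.055,0,0,0,0],[0.013,-0.055,0,0,0,0],[0.013,-0.051,0.02,0,0,0],[0,0,0.05,0,0,0],[0,0,0,0,0,0],[0,0,0,0,0,0]],
])

```text
clock: 16.7
position: [0.5013, -0.0263, 0.1216]
ee_rot: [-0.011, 3.141, 0.002]
force: [0.4, 0.0, 0.0]
width: 0.273
gripper_force: 45.0
```

```bash
python3 chk.py green -.0265 .115 g_
```

```text
side (np.float64(396.2), np.float64(239.1)) 132 [ 0.445  -0.0179  0.122 ]
side (np.float64(369.9), np.float64(258.9)) 137 [0.4654 0.0543 0.122 ]
t 16.8 p [ 0.502  -0.0263  0.1223] yaw -179.58 tilt [ 2.2e-03  5.0e-04 -1.0e+00] q7 0.94 w 0.272 gf 45.0 F [-0.5 -0.8 -0.6]
turn 0.0021 shift [ 0.     -0.0002  0.0323] rows 1.0
turn 0 shift [-0.     0.     0.042] rows 1.0
```

Request:
arm_command([
  [[0,0.0005,0.02,0,0,0],[0,0,0.014,0,0,0],[0,0,0.01,0,0,0],[0,0,0.008,0,0,0],[0,0,0.008,0,0,0],[0,0,0.006,0,0,0],[0,0,0,0,0,0],[0,0,0,0,0,0]],
])

```text
clock: 17.8
position: [0.5012, -0.0273, 0.0547]
ee_rot: [-0.008, 3.141, 0.001]
force: [2.2, 1.2, -3.9]
width: 0.272
gripper_force: 45.0
```

Request:
arm_command([
  [[0,0,0.004,0,0,0],[0,0,0.004,0,0,0],[0,0,0.002,0,0,0],[0,0,0,0,0,0],[0,0,0,0,0,0]],
])

```text
clock: 18.42
position: [0.501, -0.027, 0.0464]
ee_rot: [-0.009, 3.141, -0.003]
force: [-8.8, -1.4, 30.6]
width: 0.27
gripper_force: 45.0
```

Request:
arm_command([
  [[0,0,-0.001,0,0,0],[0,0,0,0,0,0],[0,0,0,0,0,0],[0,0,0,0,0,0]],
], jaw=0.035)

```text
clock: 18.92
position: [0.5008, -0.0274, 0.0454]
ee_rot: [0.008, -3.141, -0.0]
force: [-0.1, -0.4, -0.2]
width: 0.377
gripper_force: 0.0
```

Request:
arm_command([
  [[0,0,-0.02,0,0,0],[0,0,-0.04,0,0,0],[0,0,-0.06,0,0,0],[0,0,-0.04,0,0,0],[-0.014,0.058,0,0,0,0],[-0.012,0.058,0,0,0,0],[-0.012,0.058,0,0,0,0],[-0.012,0.058,0,0,0,0],[-0.012,0.058,0,0,0,0],[-0.012,0.058,0,0,0,0]],
])

```text
clock: 20.18
position: [0.5735, 0.3226, 0.2053]
ee_rot: [0.007, -3.141, 0.001]
force: [1.3, -0.2, 0.1]
width: 0.379
gripper_force: 0.0
```

Request:
arm_command([
  [[-0.01,0.058,0,0,0,0.16],[0,0,0,0,0,0.176],[0,0,0,0,0,0.176],[0,0,0,0,0,0.176],[0,0,0,0,0,0.176],[0,0,0,0,0,0.176],[0,0,0,0,0,0.176],[0,0,0,0,0,0.176],[0,0,0,0,0,0.176],[0,0,0,0,0,0.17]],
], jaw=0.06)

```text
clock: 21.42
position: [0.5827, 0.379, 0.2053]
ee_rot: [-2.4, -2.028, 0.001]
force: [-0.5, 0.4, -0.5]
width: 0.653
gripper_force: 0.0
```

```bash
python3 look.py .016 s2 '(.585,.398,.1,80.2),(.585,.398,.0215,None)'
```

```text
side red (np.float64(325.1), np.float64(272.6)) 100 [0.5547 0.0796 0.042 ]
side red (np.float64(347.2), np.float64(292.2)) 85 [0.4895 0.0979 0.042 ]
side red (np.float64(370.4), np.float64(294.6)) 108 [0.4462 0.078  0.042 ]
side green (np.float64(350.7), np.float64(239.7)) 79 [ 0.5548 -0.0264  0.042 ]
side green (np.float64(394.3), np.float64(259.9)) 84 [ 0.4466 -0.0271  0.042 ]
side green (np.float64(369.7), np.float64(259.3)) 114 [ 0.4922 -0.0007  0.042 ]
side blue (np.float64(380.9), np.float64(243.3)) 133 [ 0.4931 -0.0524  0.042 ]
side blue (np.float64(242.4), np.float64(370.2)) 120 [0.5757 0.3436 0.016 ]
side blue (np.float64(198.6), np.float64(410.6)) 156 [0.5942 0.4519 0.016 ]
top red (np.float64(304.6), np.float64(252.2)) 60 [0.5557 0.0782 0.042 ]
top red (np.float64(303.5), np.float64(298.9)) 58 [0.4468 0.0775 0.042 ]
top green (np.float64(349.1), np.float64(253.6)) 43 [ 0.5553 -0.0263  0.042 ]
top blue (np.float64(193.9), np.float64(240.5)) 82 [0.5774 0.3448 0.016 ]
top blue (np.float64(369.6), np.float64(276.4)) 179 [ 0.5033 -0.0755  0.042 ]
t 21.52 p [0.5827 0.3791 0.2054] yaw 80.6 tilt [-2.e-04 -6.e-04 -1.e+00] q7 -1.07 w 0.655 gf 0.0 F [-0.2 -0.7 -0.4]
turn 0.007 shift [ 0.019  -0.0009  0.1054] rows 2.0
turn 0 shift [0.     0.     0.0785] rows 2.0
```

Green seated well. Now blue.

Request:
arm_command([
  [[0.019,-0.001,0.04,0,0,0.007],[0,0,0.05,0,0,0],[0,0,0.05,0,0,0],[0,0,0.024,0,0,0],[0,0,0.014,0,0,0],[0,0,0.0055,0,0,0],[0,0,0,0,0,0]],
])

```text
clock: 22.4
position: [0.5853, 0.3984, 0.0229]
ee_rot: [-2.4, -2.027, -0.002]
force: [1.3, -0.8, 0.5]
width: 0.647
gripper_force: 0.0
```

Request:
arm_command([
  [[0,0,0,0,0,0],[0,0,0,0,0,0],[0,0,0,0,0,0],[0,0,0,0,0,0],[0,0,0,0,0,0],[0,0,0,0,0,0]],
], jaw=0.01, newtons=45)

```text
clock: 23.15
position: [0.5852, 0.398, 0.0225]
ee_rot: [2.401, 2.026, 0.001]
force: [-0.4, -0.8, 2.6]
width: 0.268
gripper_force: 45.0
```

Request:
arm_command([
  [[0,0,-0.03,0,0,0],[0,0,-0.05,0,0,0],[0,0,-0.05,0,0,0],[0,0,-0.04,0,0,0],[0,0,0,0,0,0]],
])

```text
clock: 23.78
position: [0.5861, 0.3996, 0.1962]
ee_rot: [-2.401, -2.026, -0.01]
force: [-0.5, 0.1, -1.2]
width: 0.274
gripper_force: 45.0
```

```bash
python3 go.py '(.502,-.0785,.19,.3)'
```

```text
t 23.77 p [0.5861 0.3996 0.1962] yaw 80.31 tilt [ 0.0048  0.0041 -1.    ] q7 -1.09 w 0.274 gf 45.0 F [-0.5  0.1 -1.2]
turn 1.3964 shift [-0.0866  0.4776  0.0062] rows 9.0
```

Request:
arm_command([
  [[0,0,0,0,0,-0.1745],[0,0,0,0,0,-0.1745],[0,0,0,0,0,-0.1745],[0,0,0,0,0,-0.1745],[0,0,0,0,0,-0.1745],[0,0,0,0,0,-0.1745],[0,0,0,0,0,-0.1745],[0,0,0,0,0,-0.1745],[0,0,0,0,0,-0.1745],[0,0,0,0,0,-0.1745]],
])

```text
clock: 25.02
position: [0.5845, 0.3976, 0.1905]
ee_rot: [0.018, -3.14, 0.002]
force: [0.5, -0.2, -0.2]
width: 0.272
gripper_force: 45.0
```

Request:
arm_command([
  [[0.01,-0.053,0,0,0,0],[0.01,-0.053,0,0,0,0],[0.01,-0.053,0,0,0,0],[0.01,-0.053,0,0,0,0],[0.01,-0.053,0,0,0,0],[0.01,-0.053,0,0,0,0],[0.01,-0.053,0,0,0,0],[0.01,-0.053,0,0,0,0],[0.006,-0.053,0.03,0,0,0],[0,0,0.04,0,0,0]],
])

```text
clock: 26.28
position: [0.5004, -0.0852, 0.1204]
ee_rot: [-0.005, -3.14, 0.003]
force: [0.5, 0.7, -1.1]
width: 0.272
gripper_force: 45.0
```

Request:
arm_command([
  [[0,0,0,0,0,0],[0,0,0,0,0,0]],
])

```text
clock: 26.52
position: [0.5018, -0.0781, 0.123]
ee_rot: [-0.011, 3.141, 0.001]
force: [0.9, -0.2, -0.4]
width: 0.27
gripper_force: 45.0
```

```bash
python3 chk.py blue -.0785 .115 b_
```

```text
top (np.float64(373.0), np.float64(252.8)) 45 [ 0.5552 -0.0754  0.122 ]
side (np.float64(408.9), np.float64(222.0)) 121 [ 0.444  -0.0729  0.122 ]
side (np.float64(401.1), np.float64(231.6)) 17 [ 0.4457 -0.041   0.122 ]
side (np.float64(380.9), np.float64(243.3)) 132 [0.466  0.0081 0.122 ]
t 26.62 p [ 0.5024 -0.0782  0.1236] yaw -179.6 tilt [ 2.1e-03  2.0e-04 -1.0e+00] q7 1.04 w 0.271 gf 45.0 F [ 0.2  1.1 -0.1]
turn 0.0018 shift [ 0.0004 -0.0003  0.0336] rows 1.0
turn 0 shift [-0.     0.     0.042] rows 1.0
```

Request:
arm_command([
  [[0,0.0,0.02,0,0,0],[0,0,0.014,0,0,0],[0,0,0.01,0,0,0],[0,0,0.008,0,0,0],[0,0,0.008,0,0,0],[0,0,0.006,0,0,0],[0,0,0,0,0,0],[0,0,0,0,0,0]],
])

```text
clock: 27.62
position: [0.5017, -0.0793, 0.0562]
ee_rot: [-0.008, 3.141, 0.001]
force: [2.3, 1.5, -3.1]
width: 0.271
gripper_force: 45.0
```

Request:
arm_command([
  [[0,0,0.004,0,0,0],[0,0,0.004,0,0,0],[0,0,0.002,0,0,0],[0,0,0,0,0,0],[0,0,0,0,0,0]],
])

```text
clock: 28.25
position: [0.5014, -0.0791, 0.0479]
ee_rot: [-0.009, 3.141, -0.002]
force: [-8.7, -0.1, 29.1]
width: 0.275
gripper_force: 45.0
```

Request:
arm_command([
  [[0,0,-0.001,0,0,0],[0,0,0,0,0,0],[0,0,0,0,0,0],[0,0,0,0,0,0]],
], jaw=0.035)

```text
clock: 28.75
position: [0.5012, -0.0796, 0.0469]
ee_rot: [0.008, -3.141, -0.0]
force: [-0.3, -0.2, 0.1]
width: 0.382
gripper_force: 0.0
```

Request:
arm_command([
  [[0,0,-0.02,0,0,0],[0,0,-0.04,0,0,0],[0,0,-0.06,0,0,0],[0,0,-0.04,0,0,0],[0.005,-0.05,0,0,0,0],[0.005,-0.05,0,0,0,0],[0.005,-0.05,0,0,0,0],[0.005,-0.05,0,0,0,0],[0.005,-0.05,0,0,0,0],[0,-0.03,0,0,0,0]],
])

```text
clock: 30.0
position: [0.4768, -0.3624, 0.2083]
ee_rot: [-0.004, 3.141, -0.001]
force: [0.1, 0.9, -0.0]
width: 0.379
gripper_force: 0.0
```

Request:
arm_command([
  [[0,0,0,0,0,0.16],[0,0,0,0,0,0.16],[0,0,0,0,0,0.16],[0,0,0,0,0,0.16],[0,0,0,0,0,0.16],[0,0,0,0,0,0.16],[0,0,0,0,0,0.16],[0,0,0,0,0,0.16],[0,0,0,0,0,0.16],[0,0,0,0,0,0.16]],
], jaw=0.06)

```text
clock: 31.25
position: [0.4781, -0.3589, 0.2087]
ee_rot: [2.252, 2.189, 0.002]
force: [0.4, 0.7, 0.4]
width: 0.654
gripper_force: 0.0
```

```bash
cat > cov.py <<'E'
from m import *
from go import plan
for n in('side','top'):
    im=cam(n,'c_'+n); C=cloud(im)
    q=C[(C[...,2]>.030)&(C[...,2]<.045)&(abs(C[...,1]+.3667)<.06)&(abs(C[...,0]-.469)<.06)]
    if len(q)>4: print(n,'handle',len(q),cv2.minAreaRect(q[:,:2].astype(np.float32)))
    q=C[(C[...,2]>.060)&(C[...,2]<.070)&(abs(C[...,1])<.15)&(C[...,0]>.4)&(C[...,0]<.6)]
    if len(q)>4: print(n,'rim',len(q),cv2.minAreaRect(q[:,:2].astype(np.float32)))
    for c,l in tubes(im,.042,amin=40).items():
        for a in l: print(n,c,a[0],a[1],a[2].round(4))
plan((.4689,-.3667,.1,88.3),(.4689,-.3667,.03,None))
E
python3 cov.py
```

```text
side handle 137 ((0.4685576260089874, -0.3668819069862366), (0.017374718561768532, 0.07456918060779572), 0.2575768232345581)
side rim 1163 ((0.5017501711845398, -0.00024327635765075684), (0.16256198287010193, 0.25344955921173096), 0.3138793706893921)
side red (np.float64(325.0), np.float64(272.7)) 107 [0.5546 0.0799 0.042 ]
side red (np.float64(346.8), np.float64(292.0)) 84 [0.4904 0.0979 0.042 ]
side red (np.float64(370.3), np.float64(294.4)) 108 [0.4466 0.0778 0.042 ]
side green (np.float64(350.7), np.float64(239.7)) 78 [ 0.5548 -0.0265  0.042 ]
side green (np.float64(394.5), np.float64(259.7)) 85 [ 0.4465 -0.0278  0.042 ]
side green (np.float64(369.3), np.float64(259.2)) 108 [ 0.4931 -0.0006  0.042 ]
side blue (np.float64(362.8), np.float64(224.3)) 75 [ 0.5547 -0.0798  0.042 ]
side blue (np.float64(405.7), np.float64(243.7)) 82 [ 0.4462 -0.0801  0.042 ]
side blue (np.float64(380.6), np.float64(243.5)) 120 [ 0.4934 -0.0517  0.042 ]
top handle 197 ((0.4688945710659027, -0.3661455512046814), (0.06914892792701721, 0.01574217900633812), 88.22296142578125)
top rim 848 ((0.5025243759155273, -0.000701606273651123), (0.152422234416008, 0.24828790128231049), 0.32130005955696106)
top red (np.float64(304.7), np.float64(252.5)) 70 [0.5549 0.078  0.042 ]
top red (np.float64(303.4), np.float64(299.2)) 67 [0.4461 0.0776 0.042 ]
top green (np.float64(349.1), np.float64(253.6)) 43 [ 0.5554 -0.0263  0.042 ]
top blue (np.float64(371.5), np.float64(254.6)) 46 [ 0.5545 -0.0789  0.042 ]
top blue (np.float64(370.6), np.float64(301.4)) 48 [ 0.4454 -0.079   0.042 ]
t 31.35 p [ 0.4782 -0.359   0.2086] yaw 88.56 tilt [ 1.3e-03 -1.0e-04 -1.0e+00] q7 0.24 w 0.656 gf 0.0 F [ 0.2 -0.5 -0.4]
turn 0.0045 shift [-0.008  -0.0091  0.1086] rows 2.0
turn 0 shift [0.   0.   0.07] rows 2.0
```

Request:
arm_command([
  [[-0.008,-0.009,0.04,0,0,0],[0,0,0.05,0,0,0],[0,0,0.04,0,0,0],[0,0,0.03,0,0,0],[0,0,0.0175,0,0,0],[0,0,0,0,0,0]],
])

```text
clock: 32.1
position: [0.4689, -0.3671, 0.0298]
ee_rot: [-2.245, -2.197, -0.001]
force: [-0.1, 1.0, -0.0]
width: 0.653
gripper_force: 0.0
```

Request:
arm_command([
  [[0,0,0,0,0,0],[0,0,0,0,0,0],[0,0,0,0,0,0],[0,0,0,0,0,0],[0,0,0,0,0,0],[0,0,0,0,0,0],[0,0,0,0,0,0]],
], jaw=0.005, newtons=60)

```text
clock: 32.98
position: [0.4689, -0.3674, 0.0299]
ee_rot: [2.247, 2.194, 0.0]
force: [0.3, -0.5, 0.6]
width: 0.169
gripper_force: 60.0
```

Request:
arm_command([
  [[0,0,-0.02,0,0,0],[0,0,-0.04,0,0,0],[0,0,-0.05,0,0,0],[0,0,-0.05,0,0,0],[0,0,-0.03,0,0,0],[0,0,0,0,0,0]],
])

```text
clock: 33.72
position: [0.4698, -0.3676, 0.2232]
ee_rot: [2.244, 2.191, 0.001]
force: [0.1, 0.4, -2.7]
width: 0.168
gripper_force: 60.0
```

```bash
python3 go.py '(.502,-.0005,.2,.3)'
```

```text
t 33.73 p [ 0.4698 -0.3676  0.2232] yaw 88.62 tilt [ 0.004  -0.0031 -1.    ] q7 0.26 w 0.168 gf 59.98 F [ 0.1  0.4 -2.7]
turn 1.5415 shift [ 0.0342 -0.367   0.0232] rows 7.0
```

Request:
arm_command([
  [[0,0,0,0,0,0.154],[0,0,0,0,0,0.154],[0,0,0,0,0,0.154],[0,0,0,0,0,0.154],[0,0,0,0,0,0.154],[0,0,0,0,0,0.154],[0,0,0,0,0,0.154],[0,0,0,0,0,0.154],[0,0,0,0,0,0.154],[0,0,0,0,0,0.154]],
])

```text
clock: 34.98
position: [0.4677, -0.3667, 0.2185]
ee_rot: [-3.14, -0.003, 0.003]
force: [0.2, -0.9, -1.3]
width: 0.173
gripper_force: 60.0
```

Request:
arm_command([
  [[0.005,-0.05,0,0,0,0],[0.005,-0.053,0,0,0,0],[0.005,-0.053,0,0,0,0],[0.005,-0.053,0,0,0,0],[0.005,-0.053,0,0,0,0],[0.005,-0.053,0,0,0,0],[0.004,-0.05,0.02,0,0,0],[0,0,0.04,0,0,0],[0,0,0,0,0,0],[0,0,0,0,0,0]],
])

```text
clock: 36.22
position: [0.5002, -0.0028, 0.1603]
ee_rot: [3.141, 0.009, -0.001]
force: [1.3, -0.3, -2.3]
width: 0.168
gripper_force: 60.0
```

```bash
cat > lid.py <<'E'
from m import *
from go import plan
import sys
lo,hi=float(sys.argv[1]),float(sys.argv[2])
for n in('side','top'):
    im=cam(n,sys.argv[3]+n); C=cloud(im)
    hs=cv2.cvtColor(im['pixels'],cv2.COLOR_RGB2HSV)
    w=(hs[...,0]>8)&(hs[...,0]<30)&(hs[...,2]>130)&(hs[...,1]>50)
    m=w&(C[...,2]>lo)&(C[...,2]<hi)&(abs(C[...,1])<.17)&(C[...,0]>.39)&(C[...,0]<.62)
    q=C[m]
    if len(q)>50:
        c=q.mean(0); nrm=np.linalg.svd(q-c)[2][2]; nrm*=np.sign(nrm[2]); print(n,'plate',len(q),cv2.minAreaRect(q[:,:2].astype(np.float32)),'zmed',np.median(q[:,2]).round(4),'normal',nrm.round(4),'z at centre',(c[2]-(nrm[0]*(.502-c[0])+nrm[1]*(0-c[1]))/nrm[2]).round(4))
plan((.502,-.0005,.2,.3),(.502,-.0005,.092,None))
E
python3 lid.py .1 .19 l1_
```

```text
side plate 4666 ((0.498416006565094, -0.001896500587463379), (0.15382617712020874, 0.2512887120246887), 0.43946656584739685) zmed 0.1391 normal [2.7e-03 1.0e-04 1.0e+00] z at centre 0.139
top plate 2527 ((0.49917706847190857, -0.003458581864833832), (0.15192359685897827, 0.24878764152526855), 0.22495818138122559) zmed 0.1402 normal [ 3.e-04 -7.e-04  1.e+00] z at centre 0.1402
t 36.33 p [ 0.5009 -0.0028  0.161 ] yaw 0.3 tilt [ 1.8e-03 -2.0e-04 -1.0e+00] q7 -1.87 w 0.17 gf 59.98 F [ 0.6 -0.  -2. ]
turn -0.0 shift [ 0.0011 -0.0023 -0.039 ] rows 1.0
turn 0 shift [0.    0.    0.108] rows 2.0
```

Request:
arm_command([
  [[0.0033,-0.0023,0,0,0,0],[0,0,0.015,0,0,0],[0,0,0.015,0,0,0],[0,0,0.01,0,0,0],[0,0,0,0,0,0],[0,0,0,0,0,0]],
])

```text
clock: 37.08
position: [0.5037, 0.0003, 0.1198]
ee_rot: [-3.142, -0.011, -0.0]
force: [0.4, 0.9, -1.3]
width: 0.171
gripper_force: 60.0
```

```bash
python3 lid.py .085 .14 l2_
```

```text
side plate 4473 ((0.4993649423122406, 0.000280037522315979), (0.25405770540237427, 0.15424774587154388), 89.25596618652344) zmed 0.0986 normal [ 1.7e-03 -2.0e-04  1.0e+00] z at centre 0.0985
top plate 2440 ((0.503343939781189, 1.1771917343139648e-06), (0.1520681083202362, 0.24809306859970093), 1.0673860311508179) zmed 0.0995 normal [-0.0016 -0.0011  1.    ] z at centre 0.0993
t 37.17 p [5.039e-01 3.000e-04 1.201e-01] yaw 0.38 tilt [ 8.e-04  0.e+00 -1.e+00] q7 -1.91 w 0.172 gf 59.98 F [ 0.2  0.2 -2.2]
turn 0.0015 shift [-0.0019  0.0008 -0.0799] rows 2.0
turn 0 shift [0.    0.    0.108] rows 2.0
```

Request:
arm_command([
  [[0,0.0005,0.008,0,0,0],[0,0,0.006,0,0,0],[0,0,0.005,0,0,0],[0,0,0,0,0,0],[0,0,0,0,0,0]],
])

```text
clock: 37.8
position: [0.5033, -0.0003, 0.1005]
ee_rot: [-3.142, -0.011, 0.001]
force: [-0.4, 1.0, -2.6]
width: 0.169
gripper_force: 60.0
```

Request:
arm_command([
  [[0,0,0.004,0,0,0],[0,0,0.003,0,0,0],[0,0,0,0,0,0],[0,0,0,0,0,0]],
])

```text
clock: 38.3
position: [0.503, -0.0004, 0.0931]
ee_rot: [3.142, 0.011, -0.002]
force: [1.6, 1.0, -9.2]
width: 0.172
gripper_force: 60.0
```

Request:
arm_command([
  [[0,0,0.002,0,0,0],[0,0,0.002,0,0,0],[0,0,0,0,0,0],[0,0,0,0,0,0]],
])

```text
clock: 38.8
position: [0.5034, -0.0003, 0.0917]
ee_rot: [3.14, 0.011, 0.001]
force: [-10.0, -0.9, 26.2]
width: 0.174
gripper_force: 60.0
```

```bash
python3 lid.py .05 .1 l3_
```

```text
side plate 4298 ((0.4996139109134674, -0.00029328465461730957), (0.2528640925884247, 0.15401731431484222), 89.54590606689453) zmed 0.0706 normal [1.9e-03 5.0e-04 1.0e+00] z at centre 0.0706
top plate 2351 ((0.5020527243614197, -0.0006987378001213074), (0.1529492288827896, 0.24873951077461243), 0.2887541651725769) zmed 0.0712 normal [0.001 0.    1.   ] z at centre 0.0712
t 38.9 p [ 5.035e-01 -3.000e-04  9.170e-02] yaw 0.38 tilt [ 8.0e-04 -1.2e-03 -1.0e+00] q7 -1.93 w 0.17 gf 59.99 F [-10.1  -2.1  26.5]
turn 0.0013 shift [-0.0015  0.0002 -0.1083] rows 2.0
turn 0 shift [0.    0.    0.108] rows 2.0
```

Plate is level at z 0.071 and centred on the rim. Release and lift off.

Request:
arm_command([
  [[0,0,-0.002,0,0,0],[0,0,0,0,0,0],[0,0,0,0,0,0],[0,0,0,0,0,0]],
], jaw=0.05)

```text
clock: 39.4
position: [0.5035, -0.0003, 0.0916]
ee_rot: [3.142, 0.011, -0.0]
force: [0.7, -0.1, -0.3]
width: 0.528
gripper_force: 0.0
```

Request:
arm_command([
  [[0,0,-0.03,0,0,0],[0,0,-0.05,0,0,0],[0,0,-0.05,0,0,0],[0,-0.05,-0.03,0,0,0],[0,-0.06,0,0,0,0],[0,-0.06,0,0,0,0],[0,-0.06,0,0,0,0],[0,-0.06,0,0,0,0],[0,0,0,0,0,0],[0,0,0,0,0,0]],
])

```text
clock: 40.65
position: [0.5015, 0.2892, 0.2512]
ee_rot: [3.14, 0.011, -0.001]
force: [0.2, -0.0, -0.2]
width: 0.547
gripper_force: 0.0
```

```bash
python3 lid.py .05 .1 l4_; python3 -c "
import cv2
i=cv2.imread('pics/l4_side.png')[180:340,260:460];cv2.imwrite('pics/l4c.png',cv2.resize(i,None,fx=3.5,fy=3.5,interpolation=2))"
```

```text
side plate 5975 ((0.49958866834640503, -0.00074748694896698), (0.15500424802303314, 0.2553389370441437), 1.465882420539856) zmed 0.0706 normal [ 1.1e-03 -2.0e-04  1.0e+00] z at centre 0.0706
top plate 6908 ((0.5022805333137512, -0.0005880147218704224), (0.15281303226947784, 0.2483929991722107), 0.3568741977214813) zmed 0.0713 normal [ 0.0016 -0.0011  1.    ] z at centre 0.0713
t 40.75 p [0.5021 0.2879 0.2515] yaw 0.26 tilt [-0.     -0.0012 -1.    ] q7 -2.39 w 0.542 gf 0.0 F [ 0.9 -0.4  0.1]
turn -0.0007 shift [-0.0016  0.2884  0.0515] rows 5.0
turn 0 shift [ 0.    -0.     0.108] rows 2.0
```

View pics/l4c.png

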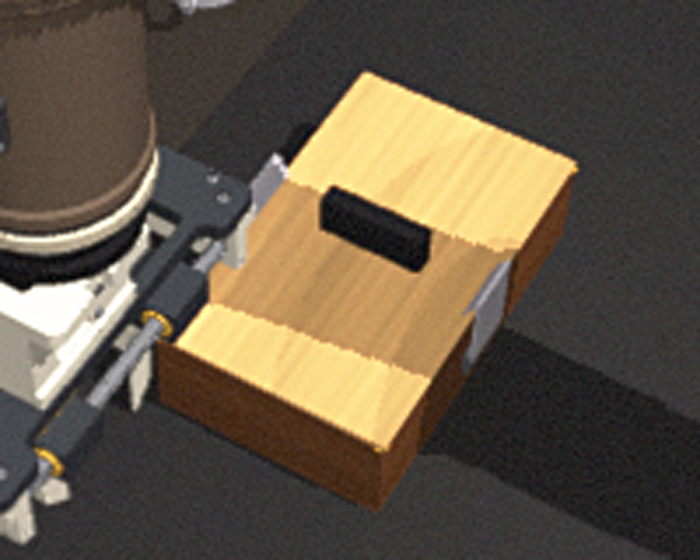

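The crop shows the cover flush on the case, with the catches at (490,315) and (268,185) upright over both edges. I'm handing the job in.

```bash
python3 -c "
from cell import arm
print(arm.sign_off())"
```

```text
the job is handed in; nothing more can be done
None
```

The red, green and blue tubes are in their own clips (yellow was absent), the cover is level on the rim with both catches looking closed in the last picture, and the job was handed in at about 41 s; the hand-in returned no verdict.

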